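Nest the sample pans with their handles fanned

ROBOT

A 6-joint arm with a two-finger parallel gripper is mounted at the origin on a cart in front of the work surface, level with it; the furniture and walls round the work are solid. World frame = base frame: x ahead of the robot, y to its left, z up, the work surface at z = 0. Lengths are in m, angles in degrees, forces in N, time in s.
With the tool pointing down it reaches from about 0.375 to 0.75 m from the base axis. Payload 9 kg.
Tool frame: the origin (TCP) lies where the fingers leave the gripper's body, on its centre line; the fingertips stand 73 mm ahead of it and the grasp point (between the pads) lies 54 mm ahead of it (robot.tip_reach is the distance from the TCP to the fingertips, in m); z points along the fingers, y is the line along which they close (so a half turn about z gives the same grasp; the last joint's range is limited). The gripper opens to 85 mm and grips with 20 to 120 N. Pads are 22 mm wide; open, the fingers measure 114 mm over their backs; the gripper's body (76 mm by 85 mm) begins 54 mm behind the grasp point. The pads swing forward as they close: fully open they stand 13 mm farther back than shut.
Start: joints at [60.178, 5.964, 5.575, 89.605, 0, 77.527], TCP at [0.179, 0.573, 0.304] pointing down, gripper open.
Joint ranges: [-171.21, 171.21], [-48.23, 106.86], [-62.78, 66.21], [-105.2, 120.99], [-86.42, 89.51], [-180, 180]. Speed limits (degrees/s): [127.2, 127.2, 147.25, 180, 180, 180].

INTERFACE

Orientations are given as [roll, pitch, yaw] about the fixed x, y, z axes, in that order (R = Rz(yaw) Ry(pitch) Rx(roll)).
In Python, from plant import robot gives the robot as it stands. Calls block until the motion is done:
- robot.move_pose(position, orientation): joint-space move of the TCP to a pose.
- robot.line_to(position, vel=0.15, rotation=None, guard=None): straight line of the TCP; rotation=None keeps the orientation; vel is the mean speed in m/s. With guard (N) it stops when the force on the tool has changed by that much, and returns True; else False.
- robot.goto_joints(angles): joint-space move.
- robot.set_gripper(opening): finger opening in m; the grip force is fixed at half the most; returns when the fingers have stopped.
- robot.pause(seconds).
- robot.ik(position, orientation): joint angles nearest the present ones, or None.
- robot.observe(): the state.
- robot.grab_frame(name): name is "side" or "top" or "wrist"; returns the picture (420x560x3 uint8, blue, green, red); there is no depth.
- robot.get_calibration(name): a dict with "vertical_fov" (degrees; the focal length in pixels is half the picture's height over the tangent of half this angle, whatever the lens; pixels are square), "cx", "cy" (the principal point, pixels), "rvec" (rotation vector, rad) and "tvec" (3), from world to camera coordinates, as OpenCV has them. Camera axes: x right, y down, z forward; pixel columns grow to the right and rows downward; lengths in m; the calibration is good to about 2 mm. A picture is of the moment at which its call begins: read the wrist's pose just before it. get_calibration takes no time and is no camera call; for the wrist camera it gives the pose at the moment of the call.
A pose or a line that the arm cannot do raises robot.IKError and nothing moves.
- robot.job_done(): hands the job in; it is judged then, once.
The state is a dict: "time": time; "q": joint angles; "qvel": joint speeds; "joint_torque": joint torques, N m; "tool_pos": TCP position; "tcp_rot": TCP orientation; "ft_force": force on the tool from outside, world axes, zero at the start; "torque": the same for the moment, N m; "gripper_width": finger opening in m; "gripper_force": force on a finger pad.
Only numpy, scipy, OpenCV 4.12 (cv2) and the standard library are available. Lean on these libraries where they do the work, as an engineer would, in place of code of your own. Each camera call takes 0.05 s, during which the arm holds its last target. There are 200 camera calls.

TASK

Put the set of three saucepans away as a nest: take the calibration weight out of the large pan and stand it upright on the bench right beside the middle-sized weight, then lower (do not drop) the medium pan into the large one and the small pan into the medium one, and lastly put the lid on the small pan. Each pan must sit flat on the floor of the one below, so fan the handles like a hand of cards: each handle turned on about 40 degrees from the one beneath it, both steps the same way round. The large pan stays where it stands, and everything else on the bench is left alone.

Things in the scene. Friction and masses are not known exactly. Their poses are not given: they have to be found in the camera images.
- pan_large: Largest of three steel saucepans, loose, a weight standing in it. Origin: underside centre; +x along its handle, +z up. Body 100 mm across, 52 high, wall 2.5, base 6 thick. Level strap at the rim, then a raised black grip 18 wide, 16 tall, centred 64 mm up, 80 to 147 mm from the axis; 260 g. Grips are thicker than the step between nested pans: one handle over another stops a pan seating.
- pan_medium: Middle-sized saucepan of the same make. Origin: underside centre; +x along its handle, +z up. Body 82 mm across, 54 high, wall 2.5, base 6 thick. Level strap at the rim, then a raised black grip 18 wide, 16 tall, centred 66 mm up, 71 to 131 mm from the axis; 180 g. Seated in the large pan its underside is 6 mm above the large pan's, with 6.5 mm play all round.
- pan_small: Smallest saucepan of the same make. Origin: underside centre; +x along its handle, +z up. Body 64 mm across, 56 high, wall 2.5, base 6 thick. Level strap at the rim, then a raised black grip 18 wide, 16 tall, centred 68 mm up, 62 to 114 mm from the axis; 120 g. Seated in the medium pan its underside is 6 mm above the medium pan's, with 6.5 mm play all round.
- pan_medium_grip (a point): Centre of the medium pan's grip section where it is best pinched: 93 mm from the pan's axis along its +x, 66 mm above its underside.
- pan_small_grip (a point): The same point on the small pan: 84 mm from the pan's axis along its +x, 68 mm above its underside.
- pan_lid: Round steel lid of the small pan, 72 mm across, 44 high with its black knob, 60 g, lying knob up. Origin: underside centre, +z up; the flange is up to 10 mm above it. A step below, 50 mm across and 5 deep, drops into the small pan's mouth (59 mm inside); the flange then rests on the rim, the lid's origin 51 mm above the small pan's underside.
- pan_lid_knob (a point): Where to pinch the lid's knob (23 mm across from 22 to 40 mm above the lid's underside): on the axis, 34 mm above the lid's origin.
- weight_big: The largest of three steel calibration weights, 38 mm across and 66 mm high, about 500 g (for gripping it acts as a plain 38 mm cylinder over its whole height); it stands in the large pan and its head shows above the rim. Origin: centre of its underside, +z up.
- weight_mid: The middle calibration weight, 29 mm across and 52 mm high, standing on the bench towards the back left. Origin: centre of its underside. The little weight stands beside it, further back.
- weight_little: The little calibration weight, 23 mm across and 44 mm high, on the bench beside the middle one. Origin: centre of its underside.
- timer: White digital timer, 66 x 66 x 19 mm, lying on its back, a bystander. Origin: centre of its underside.
- ring_cutter: Plain steel ring cutter, open ring 63 mm across and 33 mm high, a bystander. Origin: centre of its underside.
- petri_dish: Covered dish, 63 mm across and 16 mm high, a bystander. Origin: centre of its underside.
- marker: Marker pen, 128 mm long and 15 mm thick, lying on the bench, a bystander. Origin: centre of its underside; +x along the pen.
- ring_cutter_b: Smaller plain steel ring cutter, open ring 46 mm across and 29 mm high, a bystander. Origin: centre of its underside.
Mind the look-alikes: they are no part of the job. Leave any blue look-alike of the pan_small alone.

How it is judged (in metres and radians):
On the way, in this order (a step that is already met when the one before it is completed fails the run):
1. the big weight stands upright on the bench beside the middle weight, let go (horizontal distance between weight_big and weight_mid below 0.12 m and angle between weight_big's own z axis and vertical below 0.1 rad and height (world z) of weight_big between -0.003 and 0.003 m and contact force between weight_big and the fingers below 0.2 N), for 0.2 s.
2. the medium pan sits flat in the large pan, its handle turned 20 to 65 degrees from the large pan's, let go (horizontal distance between pan_medium and pan_large below 0.014 m and z of pan_medium in the frame of pan_large between 0.003 and 0.009 m and angle between the z axis of pan_medium and the z axis of pan_large, either way round below 0.06 rad and angle between the x axis of pan_medium and the x axis of pan_large, either way round between 0.35 and 1.13 rad and x of pan_medium_grip in the frame of pan_large above 0 m and contact force between pan_medium and the fingers below 0.2 N), for 0.2 s.
3. the small pan sits flat in the medium pan, its handle turned a further 20 to 65 degrees the same way, let go (horizontal distance between pan_small and pan_medium below 0.014 m and z of pan_small in the frame of pan_medium between 0.003 and 0.009 m and angle between the z axis of pan_small and the z axis of pan_medium, either way round below 0.06 rad and angle between the x axis of pan_small and the x axis of pan_medium, either way round between 0.35 and 1.13 rad and x of pan_small_grip in the frame of pan_medium above 0 m and ((y of pan_medium_grip in the frame of pan_large above 0 m and y of pan_small_grip in the frame of pan_medium above 0 m) or (y of pan_medium_grip in the frame of pan_large below 0 m and y of pan_small_grip in the frame of pan_medium below 0 m)) and contact force between pan_small and the fingers below 0.2 N), for 0.2 s.
4. the lid is seated on the small pan (horizontal distance between pan_lid and pan_small below 0.008 m and z of pan_lid in the frame of pan_small between 0.047 and 0.0545 m and angle between the z axis of pan_lid and the z axis of pan_small, either way round below 0.07 rad), for 0.2 s.
At the end, for the whole second after the job is handed in: Large pan within 60 mm of its start; medium flat on its floor, small flat on the medium's (within 3 mm, 0.06 rad); each handle 20 to 65 degrees from the one below, same way round; lid seated on the small pan; big weight upright on the bench within 120 mm of the middle one; all at rest (all of step 4 and horizontal distance between weight_big and weight_mid below 0.12 m and angle between weight_big's own z axis and vertical below 0.1 rad and height (world z) of weight_big between -0.003 and 0.003 m and horizontal distance between pan_medium and pan_large below 0.014 m and z of pan_medium in the frame of pan_large between 0.003 and 0.009 m and angle between the z axis of pan_medium and the z axis of pan_large, either way round below 0.06 rad and angle between the x axis of pan_medium and the x axis of pan_large, either way round between 0.35 and 1.13 rad and x of pan_medium_grip in the frame of pan_large above 0 m and horizontal distance between pan_small and pan_medium below 0.014 m and z of pan_small in the frame of pan_medium between 0.003 and 0.009 m and angle between the z axis of pan_small and the z axis of pan_medium, either way round below 0.06 rad and angle between the x axis of pan_small and the x axis of pan_medium, either way round between 0.35 and 1.13 rad and x of pan_small_grip in the frame of pan_medium above 0 m and ((y of pan_medium_grip in the frame of pan_large above 0 m and y of pan_small_grip in the frame of pan_medium above 0 m) or (y of pan_medium_grip in the frame of pan_large below 0 m and y of pan_small_grip in the frame of pan_medium below 0 m)) and distance of pan_large from where it was at the start of the episode below 0.06 m and angle between pan_large's own z axis and vertical below 0.05 rad and linear speed of each of weight_big, pan_large, pan_medium, pan_small, pan_lid below 0.02 m/s); the robot touches nothing.
It fails at once if the medium pan is dropped or slammed into the pan below instead of being lowered (horizontal distance between pan_medium and pan_large below 0.015 m and z of pan_medium in the frame of pan_large below 0.07 m and linear speed of pan_medium above 0.6 m/s).
It fails at once if the small pan is dropped or slammed into the pan below instead of being lowered (horizontal distance between pan_small and pan_medium below 0.015 m and z of pan_small in the frame of pan_medium below 0.07 m and linear speed of pan_small above 0.6 m/s).
It fails at once if another thing on the bench (a smaller weight, the timer, a ring cutter, the dish or the marker) is displaced by more than 40 mm (distance of any of weight_mid, weight_little, ring_cutter_b, timer, ring_cutter, petri_dish, marker from where it was at the start of the episode above 0.04 m).
It also fails if it takes over 72 s, if anything falls off the work surface, if the arm or the gripper's body presses on something with over 40 N, if the wrist force passes 120 N, or if a joint passes its speed limit or range.

## Working session

There is one attempt and no reset: what is moved stays moved. The work goes in short steps, each a Python script; the robot and the scene stay as the last script left them, time stands still between calls to the robot, and variables do not carry over. Pictures are saved under pics/ and viewed, at most 10 in all, crops included, and the job is handed in when it is done.

```bash
ls; mkdir -p pics; python3 - <<'E'
from plant import robot
import cv2
for n in ("top","side"):
    f=robot.grab_frame(n); cv2.imwrite(f"pics/{n}0.png",f)
    c=robot.get_calibration(n); print(n,{k:(v.round(4).tolist() if hasattr(v,'round') and not isinstance(v,float) else v) for k,v in c.items()})
print(robot.observe()["time"])
E
```

```text
pics
top {'vertical_fov': 56.851986991411756, 'cx': 280.6557898261873, 'cy': 208.90120478617447, 'rvec': [2.2327, -1.9654, 0.219], 'tvec': [-0.0605, 0.5466, 1.0583]}
side {'vertical_fov': 56.50628879500934, 'cx': 280.2665682835713, 'cy': 209.22096456674225, 'rvec': [0.1774, -2.8065, 1.331], 'tvec': [0.5476, 0.1051, 1.0114]}
0.1
```

View pics/top0.png

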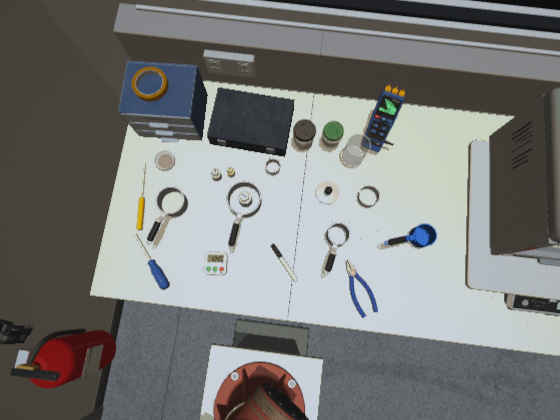

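View pics/side0.png

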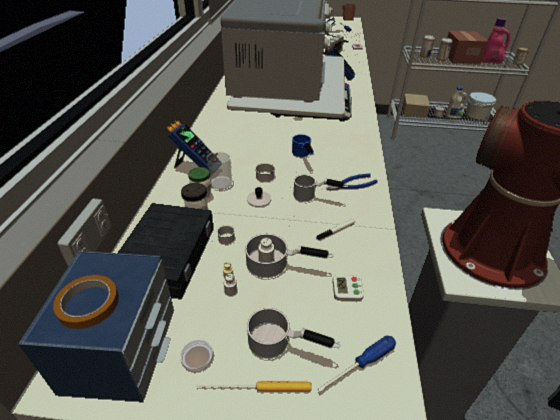

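Top view: large pan with the weight at (243,198), medium pan (172,202), small pan (337,235), lid (327,191), mid weight (215,174), little one (231,171), and blue decoy (424,236). Next I'll project these roughly and take wrist pictures.

```bash
cat > h.py <<'E'
from plant import robot
import numpy as np, cv2
def cam(c):
    f=210/np.tan(np.radians(c["vertical_fov"])/2)
    K=np.array([[f,0,c["cx"]],[0,f,c["cy"]],[0,0,1]]); R=cv2.Rodrigues(np.array(c["rvec"],float))[0]
    return K,R,np.array(c["tvec"],float).ravel()
def ray(c,uv,z):
    K,R,t=cam(c); o=-R.T@t; d=R.T@np.linalg.inv(K)@np.array([uv[0],uv[1],1.])
    return o+d*(z-o[2])/d[2]
def proj(c,p):
    K,R,t=cam(c); return (lambda q:q[:2]/q[2])(K@(R@np.array(p,float)+t))
E
python3 - <<'E'
from h import *
c=robot.get_calibration("top")
for n,uv,z in [("large",(243,198),.052),("Lgrip",(235,234),.064),("med",(172,202),.054),("Mgrip",(155,230),.066),("small",(337,235),.056),("Sgrip",(330,262),.068),("lid",(327,191),.04),("mid",(215,174),.05),("little",(231,171),.044),("cutter",(273,167),.03),("timer",(215,263),.02),("dish",(165,160),.016)]:
    p=ray(c,uv,z); print(n,p.round(3), np.hypot(*p[:2]).round(3))
w=robot.get_calibration("wrist");K,R,t=cam(w);print(w,-R.T@t,R[2]);o=robot.observe();print(o["tool_pos"],o["tcp_rot"])
cv2.imwrite("pics/w0.png",robot.grab_frame("wrist"))
E
```

```text
large [0.57  0.123 0.052] 0.583
Lgrip [0.46  0.128 0.064] 0.478
med [0.531 0.325 0.054] 0.623
Mgrip [0.443 0.354 0.066] 0.567
small [ 0.496 -0.16   0.056] 0.521
Sgrip [ 0.416 -0.146  0.068] 0.441
lid [ 0.626 -0.12   0.04 ] 0.637
mid [0.632 0.216 0.05 ] 0.668
little [0.649 0.171 0.044] 0.671
cutter [0.682 0.049 0.03 ] 0.684
timer [0.375 0.178 0.02 ] 0.416
dish [0.667 0.383 0.016] 0.769
{'vertical_fov': 64.81610982907517, 'cx': 276.03585101308624, 'cy': 203.8108389657942, 'rvec': array([-2.34207649, -1.72309324, -0.23886143]), 'tvec': array([-0.59990899, -0.03636   ,  0.37866944])} [0.11318606 0.5936925  0.37325798] [ 0.26109574 -0.08294474 -0.96174278]
[0.17877584 0.57253319 0.3032161 ] [-1.79934852e+02 -1.58931435e-02  1.62650541e+02]
```

View pics/w0.png

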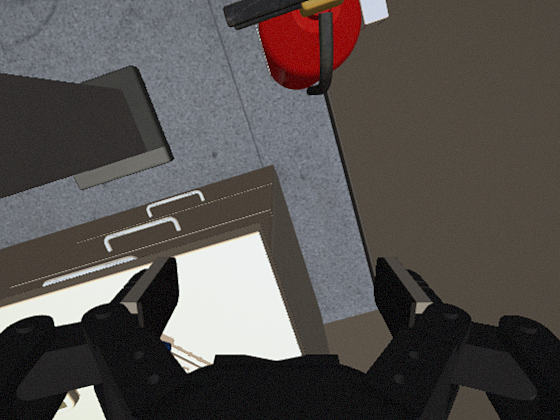

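The wrist camera sits on the tool's +x side, tilted back so that the image centre is roughly under the TCP. I'll hover over each item, take wrist views and look at them as one montage.

```bash
cat > look.py <<'E'
from h import *
import pickle
D={}
for n,x,y in [("med",.50,.335),("large",.55,.135),("small",.46,-.15),("lid",.60,-.12)]:
    robot.move_pose([x,y,.28],[180,0,180]); c=robot.get_calibration("wrist"); D[n]=(c,robot.grab_frame("wrist"))
pickle.dump(D,open("D.pkl","wb"))
m=[cv2.resize(D[n][1],(400,300),interpolation=cv2.INTER_AREA) for n in D]
cv2.imwrite("pics/m1.png",np.vstack([np.hstack(m[:2]),np.hstack(m[2:])])); print(robot.observe()["time"])
E
python3 look.py
```

```text
4.4417
```

View pics/m1.png

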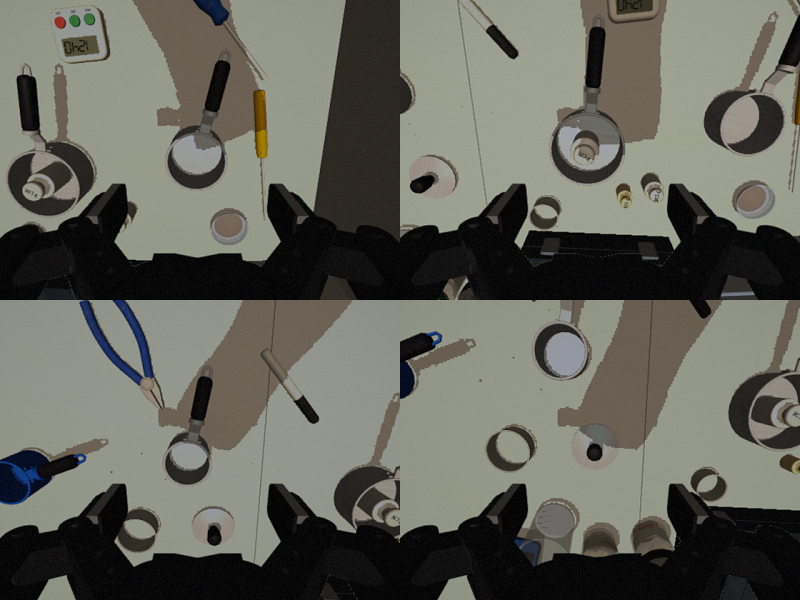

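```bash
cat > meas.py <<'E'
from h import *
def grip(c,im,seed,r0,r1,zg,ctr=None):
    """black grip blob near seed px -> grip centroid, handle dir, pan centre (from r0..r1 span)"""
    m=(im.max(2)<60).astype(np.uint8); m=cv2.morphologyEx(m,cv2.MORPH_OPEN,np.ones((5,5)))
    n,l,s,ce=cv2.connectedComponentsWithStats(m)
    ok=[i for i in range(1,n) if s[i,4]>150]
    i=min(ok,key=lambda i:np.hypot(*(ce[i]-seed)))
    (cx,cy),(w,h),a=cv2.minAreaRect(np.argwhere(l==i)[:,::-1].astype(np.float32))
    b=cv2.boxPoints(((cx,cy),(w,h),a)); 
    if np.linalg.norm(b[0]-b[1])>np.linalg.norm(b[1]-b[2]): b=np.roll(b,-1,0)
    P,Q=[ray(c,e,zg)[:2] for e in ((b[0]+b[1])/2,(b[2]+b[3])/2)]
    return P,Q,(cx,cy,w,h,s[i,4])
def rim(c,im,R,z,guess):
    """rim circle: Hough in raw picture, px radius from the guess"""
    K,Rm,t=cam(c); d=(Rm@np.array([*guess,z])+t)[2]; rp=R*K[0,0]/d
    g=cv2.medianBlur(cv2.cvtColor(im,cv2.COLOR_BGR2GRAY),3)
    h=cv2.HoughCircles(g,cv2.HOUGH_GRADIENT,1,3,param1=80,param2=12,minRadius=int(rp*.93),maxRadius=int(rp*1.08)+1)
    if h is None: return None
    p=proj(c,[*guess,z]); h=[k for k in h[0] if np.hypot(*(k[:2]-p))<.3*rp+8][:3]
    return [(ray(c,k[:2],z)[:2].round(4).tolist(),k.round(1).tolist(),round(rp,1)) for k in h]
E
python3 - <<'E'
from meas import *
import pickle
D=pickle.load(open("D.pkl","rb"))
for n,seed,r0,r1,zg,R,z in [("med",(304,114),71,131,.068,.041,.054),("large",(273,80),80,147,.066,.05,.052),("small",(283,132),62,114,.070,.032,.056)]:
    c,im=D[n]; P,Q,info=grip(c,im,seed,r0,r1,zg); 
    if P[0]<Q[0]: P,Q=Q,P      # P = end near the pan (handles point at the robot)
    u=(Q-P)/np.linalg.norm(Q-P); ctr=(P+Q)/2-u*(r0+r1)/2000
    print(n,"len",np.linalg.norm(Q-P).round(4),"mid",((P+Q)/2).round(4),"yaw",np.degrees(np.arctan2(u[1],u[0])).round(1),"ctr",ctr.round(4),np.round(info,1)); print("  rim",rim(c,im,R,z,ctr))
c,im=D["lid"]; print("lid",rim(c,im,.036,.01,(.626,-.12)))
P,Q,info=grip(c,im,(272,213),0,0,.036); print(((P+Q)/2).round(4),np.round(info,1))
c,im=D["large"]
print("weight",ray(c,(256,214),.072)[:2], rim(c,im,.012,.072,ray(c,(256,214),.072)[:2]))
for n,uv,z in [("mid",(352,265),.045),("little",(313,272),.04),("dish",(495,280),.016)]: print(n,ray(c,uv,z).round(3))
C=np.hstack([cv2.resize(D[n][1][y:y+150,x:x+133],(266,300),interpolation=cv2.INTER_CUBIC) for n,x,y in [("large",195,140),("med",210,140),("small",195,170)]]); cv2.imwrite("pics/c1.png",C)
E
```

```text
med len 0.0584 mid [0.4398 0.359 ] yaw 165.6 ctr [0.5376 0.3339] [ 304.   120.1   21.7   73.1 1515. ]
  rim [([0.5315, 0.3337], [273.5, 220.5, 43.099998474121094], np.float64(43.2)), ([0.5365, 0.3366], [276.5, 225.5, 42.0], np.float64(43.2)), ([0.5315, 0.3394], [279.5, 220.5, 46.400001525878906], np.float64(43.2))]
large len 0.0647 mid [0.4592 0.1342] yaw 174.9 ctr [0.5723 0.124 ] [ 273.4   80.1   22.3   85.1 1809. ]
  rim [([0.5686, 0.1229], [261.5, 206.5, 49.599998474121094], np.float64(53.1)), ([0.5657, 0.1238], [262.5, 203.5, 53.0], np.float64(53.1)), ([0.5667, 0.1201], [258.5, 204.5, 54.099998474121094], np.float64(53.1))]
small len 0.0507 mid [ 0.4147 -0.1441] yaw 167.6 ctr [ 0.5006 -0.1629] [ 281.9  137.4   21.3   61.8 1250. ]
  rim [([0.4958, -0.1614], [262.5, 224.5, 33.099998474121094], np.float64(33.9)), ([0.4929, -0.1614], [262.5, 221.5, 36.400001525878906], np.float64(33.9)), ([0.5008, -0.1605], [263.5, 229.5, 32.0], np.float64(33.9))]
lid []
[ 0.6296 -0.1223] [272.  212.5  23.   20.  417. ]
weight [0.56965703 0.11884719] [([0.5729, 0.1201], [257.5, 217.5, 13.199999809265137], np.float64(13.6))]
mid [0.632 0.214 0.045]
little [0.643 0.175 0.04 ]
dish [0.665 0.383 0.016]
```

View pics/c1.png

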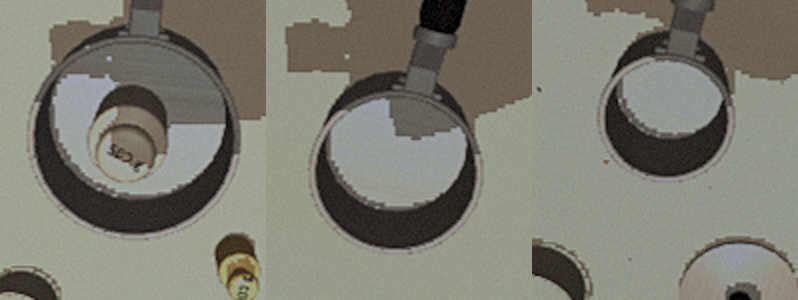

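Crop readings in full pixels: large rim centre (262,209), medium (275,226), small (262,229), weight head (257,216). These agree with the grip-based centres. Now I'll move the weight.

```bash
cat > w.py <<'E'
from h import *
D=[180,0,180]
robot.set_gripper(.054)
robot.move_pose([.572,.120,.20],D)
print(robot.line_to([.572,.120,.120],vel=.12,guard=15), robot.observe()["tool_pos"])
robot.set_gripper(0.03); o=robot.observe(); print(o["gripper_width"],o["gripper_force"])
z0=o["tool_pos"][2]
robot.line_to([.572,.120,.23],vel=.15)
robot.line_to([.615,.295,.23],vel=.3)
robot.line_to([.615,.295,z0+.004],vel=.15)
print(robot.line_to([.615,.295,z0-.010],vel=.03,guard=6), robot.observe()["tool_pos"],z0)
robot.set_gripper(.06)
robot.line_to([.615,.295,.20],vel=.15)
robot.set_gripper(.085)
robot.move_pose([.55,.20,.30],D)
cv2.imwrite("pics/w2.png",robot.grab_frame("wrist")); print(robot.observe()["time"])
E
python3 w.py
```

```text
False [0.57254473 0.11978739 0.12084772]
0.03310671826942708 59.00619985826779
True [0.61563072 0.29512441 0.11578856] 0.12173877129671218
12.0667
```

View pics/w2.png

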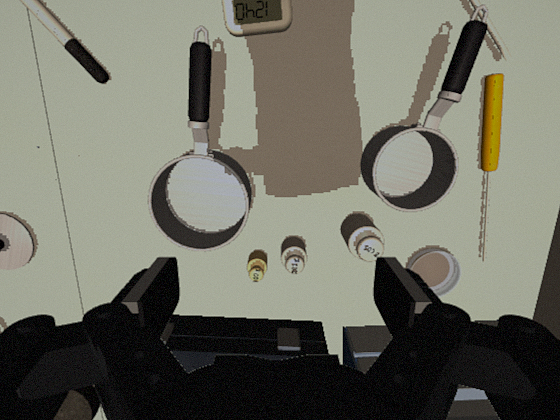

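The weight is upright beside the two small ones, at (368,245). The large pan rim is at (201,201) and the medium rim at (415,167). Next I'll grasp the medium pan and hover it over the large one.

```bash
cat > m.py <<'E'
from h import *
from meas import grip
im=cv2.imread("pics/w2.png"); c=robot.get_calibration("wrist")
L=ray(c,(201,201),.052)[:2]; M=ray(c,(415,167),.054)[:2]; print("L",L,"M",M)
for s,zg,r,rz in [((200,82),.066,.1135,0),((462,57),.068,.101,1)]:
    P,Q,_=grip(c,im,np.array(s),0,0,zg)
    if P[0]<Q[0]:P,Q=Q,P
    u=(Q-P)/np.linalg.norm(Q-P); print(np.degrees(np.arctan2(u[1],u[0])),(P+Q)/2-u*r,(P+Q)/2)
a=165.6; g=np.array([.4469,.3574])
robot.set_gripper(.05)
robot.move_pose([*g,.20],[180,0,a])
print(robot.line_to([*g,.120],vel=.1,guard=12),robot.observe()["tool_pos"])
robot.set_gripper(0.0); o=robot.observe(); print(o["gripper_width"],o["gripper_force"])
robot.line_to([*g,.205],vel=.1)
h=np.radians(215); C=np.array([.5715,.1235])
t=C+.093*np.array([np.cos(h),np.sin(h)])
print(robot.ik([*t,.205],[180,0,215]))
robot.line_to([*t,.205],vel=.12,rotation=[180,0,-145])
c=robot.get_calibration("wrist"); cv2.imwrite("pics/m2.png",robot.grab_frame("wrist"))
o=robot.observe(); print(o["time"],o["tool_pos"],o["tcp_rot"])
c2=robot.get_calibration("side"); cv2.imwrite("pics/s2.png",robot.grab_frame("side")[180:340,180:380])
a=cv2.imread("pics/m2.png"); b=cv2.resize(cv2.imread("pics/s2.png"),(240,192)); b=cv2.copyMakeBorder(b,0,228,0,0,cv2.BORDER_CONSTANT)
cv2.imwrite("pics/m2v.png",np.hstack([a,b]))
E
python3 m.py
```

```text
L [0.56835137 0.12638926] M [0.53388219 0.33398513]
174.4643488124878 [0.57183696 0.12375764] [0.45886628 0.13470643]
165.10295145757541 [0.53665294 0.33191768] [0.43904762 0.35788306]
False [0.44734412 0.3575387  0.12076177]
0.01674325142969284 59.1903430223465
[ -6.95272499 -11.41042342 -21.57235004  79.83807337   0.
 -41.95272499]
18.3333 [0.49527186 0.07041134 0.20498863] [ 1.79997091e+02  1.38797334e-03 -1.44986094e+02]
```

View pics/m2v.png

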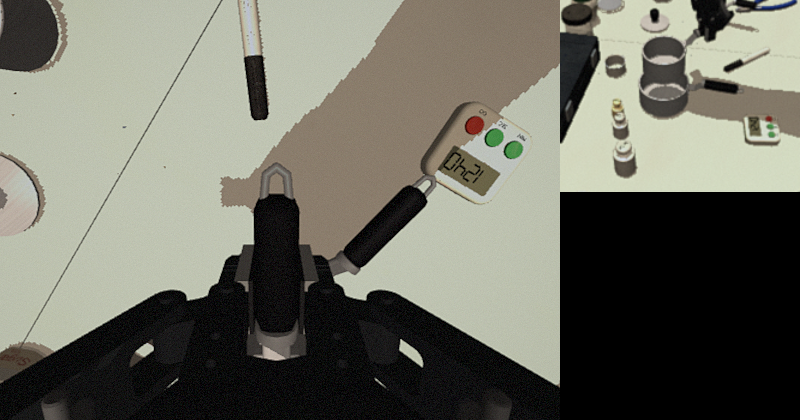

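The pan is held level: the side inset shows it directly over the large pan, with the large handle 40° away. Now I'll lower it.

```bash
cat > m3.py <<'E'
from h import *
x,y=np.array([.5712,.124])+.0925*np.array([np.cos(np.radians(215)),np.sin(np.radians(215))])
robot.line_to([x,y,.182],vel=.1)
hit=robot.line_to([x,y,.122],vel=.04,guard=5)
o=robot.observe(); print(hit,o["tool_pos"],o["ft_force"],o["time"])
if o["tool_pos"][2]<.132:
    robot.set_gripper(.045)
    robot.line_to([x,y,.21],vel=.12)
    robot.move_pose([.46,.0,.30],[180,0,180])
    cv2.imwrite("pics/m3.png",robot.grab_frame("wrist"))
    s=robot.grab_frame("side")[180:340,220:420]
    a=cv2.imread("pics/m3.png"); b=cv2.copyMakeBorder(cv2.resize(s,(240,192)),0,228,0,0,cv2.BORDER_CONSTANT)
    cv2.imwrite("pics/m3v.png",np.hstack([a,b])); print(robot.observe()["time"])
E
python3 m3.py
```

```text
True [0.49539783 0.07089837 0.12639309] [-0.28894623  0.87348498  5.73581525] 20.025
21.9167
```

View pics/m3v.png

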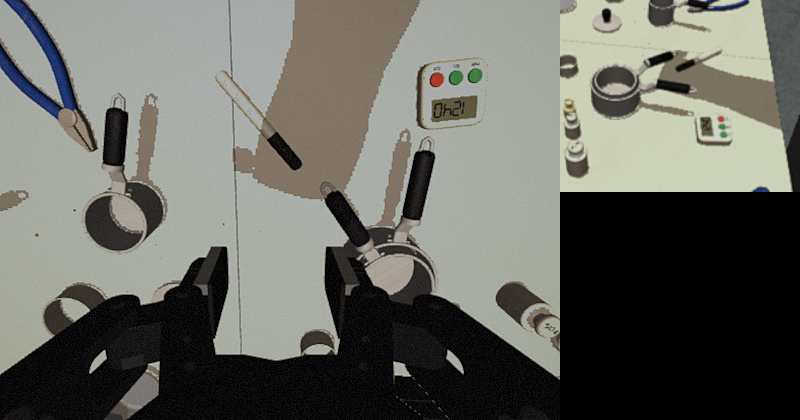

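Contact came at TCP z 0.1264 against 0.126 expected, and both views show the medium pan seated with handles fanned. Next is the small pan.

```bash
cat > s.py <<'E'
from h import *
from meas import grip
im=cv2.imread("pics/m3.png"); c=robot.get_calibration("wrist")
for s,zg,r in [((115,135),.070,.088),((346,218),.074,.101),((422,180),.066,.1135)]:
    P,Q,i=grip(c,im,np.array(s),0,0,zg)
    if P[0]<Q[0]:P,Q=Q,P
    u=(Q-P)/np.linalg.norm(Q-P); print(np.degrees(np.arctan2(u[1],u[0])).round(1),((P+Q)/2-u*r).round(4),((P+Q)/2).round(4),np.linalg.norm(Q-P).round(4))
a=168.0; g=np.array([.4182,-.1444])
robot.set_gripper(.05)
robot.move_pose([*g,.20],[180,0,a])
print(robot.line_to([*g,.122],vel=.1,guard=12),robot.observe()["tool_pos"])
robot.set_gripper(0.0); o=robot.observe(); print(o["gripper_width"],o["gripper_force"])
robot.line_to([*g,.23],vel=.1)
h=np.radians(255); t=np.array([.5712,.124])+.084*np.array([np.cos(h),np.sin(h)])
robot.line_to([*t,.23],vel=.12,rotation=[180,0,-105])
o=robot.observe(); print(o["time"],o["tool_pos"],o["tcp_rot"])
cv2.imwrite("pics/s3.png",robot.grab_frame("wrist"))
s=robot.grab_frame("side")[160:320,190:390]; t=robot.grab_frame("top")[140:280,180:355]
f=lambda q:cv2.resize(q,(262,210),interpolation=cv2.INTER_CUBIC)
cv2.imwrite("pics/s3v.png",np.hstack([cv2.imread("pics/s3.png")[:,10:548],np.vstack([f(s),f(t)])]))
E
python3 s.py
```

```text
167.9 [ 0.5004 -0.1606] [ 0.4144 -0.1421] 0.0509
90.1 [0.52   0.0157] [0.5197 0.1167] 0.027
174.8 [0.5715 0.1235] [0.4584 0.1337] 0.0659
False [ 0.41855493 -0.14456932  0.12266319]
0.01692303546193168 59.50953125953674
27.5083 [0.54933116 0.04263607 0.23000894] [ 1.79997947e+02 -5.95547141e-03 -1.05042865e+02]
```

View pics/s3v.png

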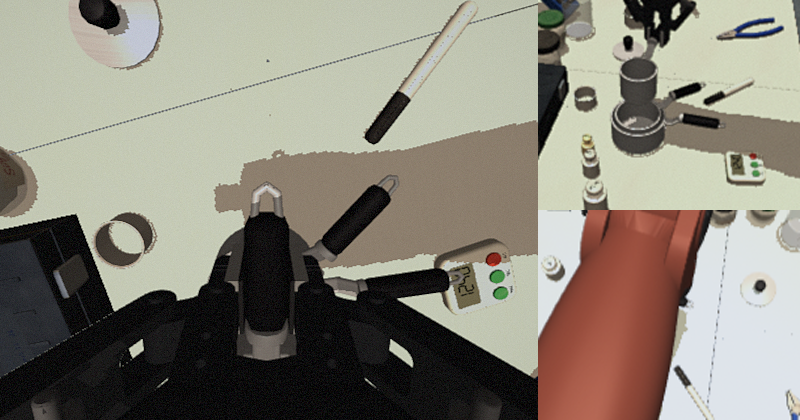

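```bash
cat > s4.py <<'E'
from h import *
from meas import grip
im=cv2.imread("pics/s3.png"); c=robot.get_calibration("wrist")
P,Q,i=grip(c,im,np.array((368,217)),0,0,.074); G=(P+Q)/2; u=Q-P; u=u/np.linalg.norm(u); u*=np.sign(-u[0])
C0=np.array([.5712,.124]); m=G-u*.101
print("med",np.degrees(np.arctan2(u[1],u[0])),m,np.linalg.norm(Q-P))
C=C0+np.clip((m-C0)/2,-.003,.003) if np.linalg.norm(m-C0)<.012 else C0
x,y=C+.084*np.array([np.cos(np.radians(255)),np.sin(np.radians(255))]); print(C)
robot.line_to([x,y,.194],vel=.1)
hit=robot.line_to([x,y,.130],vel=.04,guard=5)
o=robot.observe(); print(hit,o["tool_pos"],o["ft_force"],o["time"])
if o["tool_pos"][2]<.140:
    robot.set_gripper(.045)
    robot.line_to([x,y,.22],vel=.12)
    robot.move_pose([.60,-.02,.33],[180,0,180])
    cv2.imwrite("pics/s5.png",robot.grab_frame("wrist"))
    s=robot.grab_frame("side")[180:340,220:420]
    a=cv2.imread("pics/s5.png"); b=cv2.copyMakeBorder(cv2.resize(s,(240,192)),0,228,0,0,cv2.BORDER_CONSTANT)
    cv2.imwrite("pics/s5v.png",np.hstack([a,b])); print(robot.observe()["time"])
E
python3 s4.py
```

```text
med -146.21692085204728 [0.57420265 0.12202471] 0.05897774858589567
[0.57270132 0.12301236]
True [0.55090574 0.04173844 0.1343672 ] [-0.76091578 -0.30164311  5.222908  ] 29.5083
31.9833
```

View pics/s5v.png

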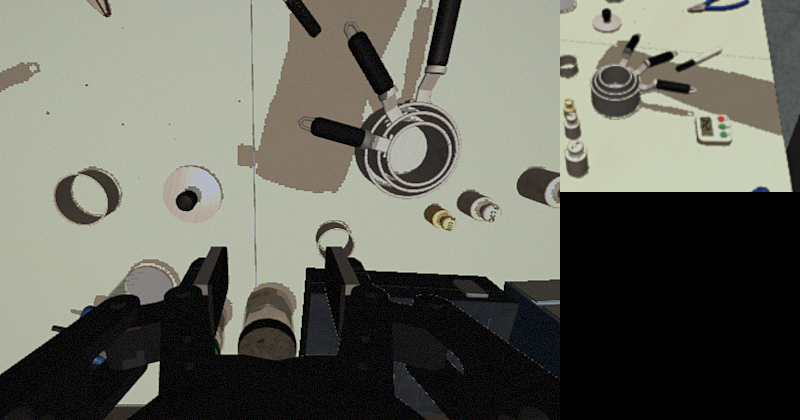

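That is the tenth picture: the small pan is seated (contact at TCP z 0.1344), with its rim near (419,152) and the lid at (192,194). I'll measure the rest numerically with the camera straight overhead.

```bash
cat > l.py <<'E'
from h import *
from meas import grip,rim
D=[180,0,180]; Y=np.array
c=robot.get_calibration("wrist"); im=cv2.imread("pics/s5.png")
def gc(c,im,s,zg,r):
    P,Q,i=grip(c,im,Y(s),0,0,zg); G=(P+Q)/2; u=Q-P; u=u/np.linalg.norm(u)
    u*=np.sign(np.dot(G-Y([.572,.123]),u)); return np.degrees(np.arctan2(u[1],u[0])).round(1),(G-u*r).round(4),np.linalg.norm(Q-P).round(4)
print("s5",gc(c,im,(335,131),.082,.088),rim(c,im,.032,.068,(.572,.123)))
robot.move_pose([.641,.123,.27],D); c=robot.get_calibration("wrist"); im=robot.grab_frame("wrist"); cv2.imwrite("pics/o1.png",im)
print("small",gc(c,im,proj(c,[.55,.038,.08]),.082,.088),rim(c,im,.032,.068,(.572,.123)))
print("med",gc(c,im,proj(c,[.49,.066,.074]),.074,.101)); print("large",gc(c,im,proj(c,[.459,.134,.066]),.066,.1135))
robot.move_pose([.697,-.122,.24],D); c=robot.get_calibration("wrist"); im=robot.grab_frame("wrist"); cv2.imwrite("pics/o2.png",im)
P,Q,i=grip(c,im,proj(c,[.629,-.122,.035]),0,0,.038); print("knob",(P+Q)/2,np.round(i,1),"flange",rim(c,im,.036,.01,(.629,-.122)))
print(robot.observe()["time"])
E
python3 l.py
```

```text
s5 (np.float64(-108.2), array([0.5763, 0.1275]), np.float64(0.0617)) [([0.5745, 0.123], [418.5, 155.5, 32.20000076293945], np.float64(32.1)), ([0.5666, 0.1241], [420.5, 147.5, 34.400001525878906], np.float64(32.1)), ([0.5676, 0.1182], [414.5, 148.5, 34.400001525878906], np.float64(32.1))]
small (np.float64(-104.9), array([0.5728, 0.1219]), np.float64(0.0495)) [([0.5719, 0.1231], [275.5, 109.5, 42.0], np.float64(40.5)), ([0.5673, 0.1239], [276.5, 103.5, 43.400001525878906], np.float64(40.5)), ([0.5749, 0.1192], [270.5, 113.5, 43.400001525878906], np.float64(40.5))]
med (np.float64(-144.3), array([0.5845, 0.1347]), np.float64(0.0229))
large (np.float64(-144.3), array([0.5925, 0.1405]), np.float64(0.0236))
knob [ 0.6306872  -0.12235392] [274.  112.5  27.   26.  606. ] flange [([0.6291, -0.1212], [275.5, 110.5, 42.900001525878906], np.float64(41.2)), ([0.6334, -0.123], [273.5, 115.5, 38.400001525878906], np.float64(41.2))]
33.7583
```

```bash
cat > l2.py <<'E'
from h import *
D=[180,0,180]; k=[.6305,-.1222]; s=[.5723,.1225]
robot.set_gripper(.045)
robot.move_pose([*k,.16],D)
print(robot.line_to([*k,.090],vel=.08,guard=8),robot.observe()["tool_pos"])
robot.set_gripper(0); o=robot.observe(); z0=o["tool_pos"][2]; print(o["gripper_width"],z0)
robot.line_to([*k,.22],vel=.12)
robot.line_to([*s,.22],vel=.15)
robot.line_to([*s,z0+.063+.014],vel=.1)
hit=robot.line_to([*s,z0+.063-.004],vel=.03,guard=3)
o=robot.observe(); print(hit,"dz",o["tool_pos"][2]-z0,o["tool_pos"],o["ft_force"],o["time"])
E
python3 l2.py
```

```text
False [ 0.63089672 -0.12238116  0.09071148]
0.019981813813872467 0.0909300262684752
True dz 0.06297855644444554 [0.57253547 0.12247418 0.15390858] [ 0.53213701 -0.53721354  4.14248939] 40.075
```

The lid made contact exactly at the seated height (dz 0.0630). I'll release and check from overhead.

```bash
cat > e.py <<'E'
from h import *
from meas import grip,rim
robot.set_gripper(.04)
x,y,z=robot.observe()["tool_pos"]
robot.line_to([x,y,.25],vel=.12)
robot.move_pose([.641,.123,.30],[180,0,180]); robot.pause(.3)
c=robot.get_calibration("wrist"); im=robot.grab_frame("wrist")
P,Q,i=grip(c,im,proj(c,[.572,.1225,.1]),0,0,.101); print("knob",(P+Q)/2,np.round(i,1),"flange",rim(c,im,.036,.073,(.572,.1225)),robot.observe()["time"])
s=robot.grab_frame("side"); cs=robot.get_calibration("side")
P,Q,i=grip(cs,s,proj(cs,[.572,.1225,.094]),0,0,.094); print("side knob",i[:2],"expected",proj(cs,[.572,.1225,.094]))
E
python3 e.py
```

```text
knob [0.57249584 0.12258269] [275. 111.  28.  26. 623.] flange [([0.5696, 0.1246], [277.5, 107.5, 45.400001525878906], np.float64(41.7)), ([0.5704, 0.1221], [274.5, 108.5, 45.400001525878906], np.float64(41.7)), ([0.5729, 0.1229], [275.5, 111.5, 44.29999923706055], np.float64(41.7))] 42.1833
side knob (313.8783874511719, 251.729736328125) expected [266.12442895 234.3441689 ]
```

```bash
python3 -c "
from plant import robot
print(robot.job_done())"
```

```text
the job is handed in; nothing more can be done
None
```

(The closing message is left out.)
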